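# Transfer the pull-off dollies to the test rack in reverse order

## Robot

A 7-joint arm with a two-finger parallel gripper is mounted at the origin on the work surface. World frame = base frame: x ahead of the robot, y to its left, z up, the work surface at z = 0. Lengths are in m, angles in rad, forces in N, time in s.
With the tool pointing down it reaches from about 0.425 to 0.875 m from the base axis. Payload 4.7 kg.
Tool frame: the origin (TCP) lies midway between the tips of the shut fingers; the grasp point (between the pads) lies 19 mm behind it (ctrl.grip_point_offset is the distance from the TCP to the grasp point, in m); z points along the fingers, y is the line along which they close (so a half turn about z gives the same grasp; the last joint's range is limited). The gripper opens to 87 mm and grips with 3 to 60 N. Pads are 19 mm wide; open, the fingers measure 117 mm over their backs; the gripper's body (75 mm by 190 mm) begins 51 mm behind the grasp point.
Start: joints at [1.244, 0.321, -0.07, 1.45, 0.023, 1.371, -0.057], TCP at [0.217, -0.613, 0.223] pointing down, gripper open.
Joint ranges: [-2.86, 2.86], [-0.3, 2.09], [-1.38, 1.24], [0.06, 2.45], [-1.56, 4.7], [0.09, 2.05], [-2.69, 2.69]. Speed limits (rad/s): [2.57, 2.57, 3.14, 3.14, 3.14, 3.14, 3.14].

## Interface

Orientations are given as a rotation vector (axis times angle).
In Python, from bench import ctrl gives the robot as it stands.
- The arm moves only by the tool move_arm, never from a script. Its argument "increments" is text: rows parted by semicolons, each of 7 numbers parted by spaces: the shift along the world's x, y, z in mm, then the turn, a rotation vector about the world's x, y, z in degrees, then the closure in counts, from 0 (fully open) to 255 (shut). A call has exactly 8 rows; each row shifts and turns the commanded pose from where the row before left it; what a row does not reach is not made up. A row lasts 1/12 s, in which the tool goes at most 41.7 mm and 7.16 degrees, less where a joint would pass 70% of its speed; a pose out of reach is approached as far as the arm can. A call with a gripper value outside its range is refused whole. The fingers move at their own pace and stop on an object; "grip_force" is the grip in N (left out, the last holds). Time passes only in rows, so rows that do not move let the fingers close, or fill a call up. It gives the time, the measured TCP pose, the force, the opening and the grip force at its end, in the units of the state.
- ctrl.get_state(): the state, without advancing time (a new reading comes with each control period).
- ctrl.get_image(name): name is "side" or "top" or "wrist"; returns a dict with "frame" (400x640x3 uint8, red, green, blue), "depth" (400x640 float32, m along the optical axis (not along the pixel's ray), 0 where there is no reading), "fx", "fy", "cx", "cy" (pixels), "position" and "orientation" of the camera in the world. Camera axes: x right, y down, z forward; pixel columns grow to the right and rows downward; lengths in m; the calibration is good to about 2 mm. A picture is of the moment at which its call begins.
- ctrl.close_job(): hands the job in; it is judged then, once.
Trained networks look in a picture, given as the dict that the camera call returned (one of the last four; its "shot" number tells which), for a name from the list of things; names that differ only in an ending like _2 or _b are one class to them, and where a whole thing is asked for, a point or a joint stands for the part that bears it (a point fixed in the world has none). Each returns a list of dicts, best first, with "score" (0 to 1); they miss things now and then, are a little off and sometimes report something else, mostly with a low value. They report only what shows in the picture. A call takes as long as a camera call.
- ctrl.find_in(target, picture): "centre" ([x, y, z] in m, in world coordinates, good to about 4 mm: the middle of the surface that is visible of it).
- ctrl.silhouettes(target, picture): "region" (400x640 bool, what is visible of it).
The state is a dict: "time": time; "joint_positions": joint angles; "qd": joint speeds; "joint_torque": joint torques, N m; "position": TCP position; "tool_rot": TCP orientation; "ft_force": force on the tool from outside, world axes, zero at the start; "torque": the same for the moment, N m; "grip_width": opening from 0.0 (shut) to 1.0 (fully open); "grip_force": force on a finger pad.
Only numpy, scipy, OpenCV 4.12 (cv2) and the standard library are available. Lean on these libraries where they do the work, as an engineer would, in place of code of your own. Each camera call takes 0.05 s, during which the arm holds its last target. There are 200 camera calls.

## Task

Move the four pull-off dollies from the wooden glue rack to the white test rack in reverse order, counted from each rack's black end block: the dolly nearest the block on the glue rack must end up farthest from the block on the test rack, and so on, one to a pocket. Leave each one standing flat and upright in its pocket, let go and at rest, and do not tip any dolly over on the way.

Things in the scene. Friction and masses are not known exactly. Their poses are not given: they have to be found in the camera images.
- glue_rack: Pale wooden rack, fixed. Four square pockets centred at x 0, y -99, -33, 33, 99 mm in its own frame; each 58 x 58 mm inside, floor at z 10, ribs 8 wide, tops at z 16. Black end block 74 x 20 x 30 high at its +y end (centre y 146). Lip for the tags on its -x side, x -65 to -37, top at z 10. Row end at y -136. Origin: centre of the pocket row at table height; z up.
- test_rack: White rack with steel ribs, fixed, empty at the start. Four square pockets centred at x 0, y -99, -33, 33, 99 mm in its own frame; each 58 x 58 mm inside, floor at z 10, ribs 8 wide, tops at z 16. Black end block 74 x 20 x 30 high at its +y end (centre y 146). No lip. Overall y -136 to 156, x -37 to 37. Origin: centre of the pocket row at table height; z up.
- dolly_red: Pull-off dolly with a red cap, loose, 110 to 230 g: aluminium disc 42 mm in diameter, 12 high; dark stem 14 in diameter; round red cap 26 in diameter from 28 to 50 mm above the underside (the place to grip). Origin: centre of the underside, z up along its axis. Starts in one of the glue rack's pockets, any colour in any pocket.
- dolly_yellow: Pull-off dolly with a yellow cap, loose, 110 to 230 g: aluminium disc 42 mm in diameter, 12 high; dark stem 14 in diameter; round yellow cap 26 in diameter from 28 to 50 mm above the underside (the place to grip). Origin: centre of the underside, z up along its axis. Starts in one of the glue rack's pockets, any colour in any pocket.
- dolly_green: Pull-off dolly with a green cap, loose, 110 to 230 g: aluminium disc 42 mm in diameter, 12 high; dark stem 14 in diameter; round green cap 26 in diameter from 28 to 50 mm above the underside (the place to grip). Origin: centre of the underside, z up along its axis. Starts in one of the glue rack's pockets, any colour in any pocket.
- dolly_blue: Pull-off dolly with a blue cap, loose, 110 to 230 g: aluminium disc 42 mm in diameter, 12 high; dark stem 14 in diameter; round blue cap 26 in diameter from 28 to 50 mm above the underside (the place to grip). Origin: centre of the underside, z up along its axis. Starts in one of the glue rack's pockets, any colour in any pocket.
- tag_red: Flat red tag, 18 x 34 x 3 mm, fixed on the glue rack's lip, 52 mm to the -x side of the pocket in which the red dolly starts; it stays there as the record of the starting order. Origin: centre of its underside.
- tag_yellow: Flat yellow tag, 18 x 34 x 3 mm, fixed on the glue rack's lip, 52 mm to the -x side of the pocket in which the yellow dolly starts; it stays there as the record of the starting order. Origin: centre of its underside.
- tag_green: Flat green tag, 18 x 34 x 3 mm, fixed on the glue rack's lip, 52 mm to the -x side of the pocket in which the green dolly starts; it stays there as the record of the starting order. Origin: centre of its underside.
- tag_blue: Flat blue tag, 18 x 34 x 3 mm, fixed on the glue rack's lip, 52 mm to the -x side of the pocket in which the blue dolly starts; it stays there as the record of the starting order. Origin: centre of its underside.

How it is judged:
By the outcome, as a careful person would: the job done as asked, in the order asked, and still so for the second after the job is handed in, with the robot touching nothing.
It also fails if it takes over 99 s, if anything falls off the work surface, if the arm or the gripper's body presses on something with over 40 N, if the wrist force passes 120 N, or if a joint passes its speed limit or range.

## Working session

There is one attempt and no reset: what is moved stays moved. The work goes in short steps, Python scripts to look and compute and a tool call to move; the robot and the scene stay as the last step left them, time stands still between calls to the robot, and variables do not carry over. Pictures are saved under pics/ and viewed, at most 14 in all, crops included, and the job is handed in when it is done.

Besides the shell and the picture viewer there is one more tool, called by a JSON object that holds its "api" and its "payload". move_arm: Moves the arm, as the interface text tells. Its arguments: {"type":"object","properties":{"increments":{"type":"string"},"grip_force":{"type":"number"}},"required":["increments"]}

```bash
mkdir -p pics; python3 - <<'E'
from bench import ctrl
import cv2, numpy as np
s=ctrl.get_state(); print({k:np.round(v,3) for k,v in s.items()}, ctrl.grip_point_offset)
for n in ("top","side"):
    p=ctrl.get_image(n); cv2.imwrite(f"pics/{n}0.png",p["frame"][:,:,::-1])
    print(n,p["fx"],p["cx"],p["cy"],p["position"],p["orientation"])
    for t in ["glue_rack","test_rack"]+[a+c for a in("dolly_","tag_") for c in("red","yellow","green","blue")]:
        r=ctrl.find_in(t,p); print(t,[(np.round(d["centre"],3).tolist(),round(d["score"],2)) for d in r[:2]])
E
```

```text
{'time': np.float64(0.0), 'joint_positions': array([ 1.244,  0.322, -0.07 ,  1.452,  0.023,  1.371, -0.057]), 'qd': array([-0.   ,  0.001, -0.001, -0.   , -0.   ,  0.001,  0.   ]), 'joint_torque': array([ 0.0000e+00, -4.9129e+01, -4.0400e-01, -3.1253e+01, -6.4000e-02,
        4.4000e-02,  0.0000e+00]), 'position': array([ 0.217, -0.612,  0.221]), 'tool_rot': array([-3.094e+00, -5.330e-01,  1.000e-03]), 'ft_force': array([ 1.038, -0.714, -0.089]), 'torque': array([-0.003, -0.031, -0.02 ]), 'grip_force': np.float64(0.0), 'grip_width': np.float64(0.999)} 0.0187
top 442.7577459877758 317.4342301020517 196.6661340297316 [ 0.41552451 -0.02446748  0.96035578] [-2.16890528  2.15399427 -0.07142169]
glue_rack []
test_rack [([0.499, 0.212, 0.01], 0.84)]
dolly_red [([0.452, -0.117, 0.022], 0.61)]
dolly_yellow [([0.484, -0.308, 0.025], 0.55)]
dolly_green [([0.458, -0.179, 0.025], 0.64)]
dolly_blue [([0.47, -0.247, 0.024], 0.62)]
tag_red []
tag_yellow [([0.433, -0.324, 0.013], 0.62)]
tag_green [([0.413, -0.194, 0.013], 0.58)]
tag_blue [([0.425, -0.258, 0.016], 0.49), ([0.453, -0.21, 0.01], 0.19)]
side 377.9157114325351 323.6932455768722 194.64993336199876 [ 0.23274578 -0.53182837  0.52218173] [-2.2061248   0.49888114 -0.25246833]
glue_rack [([0.444, -0.247, 0.011], 0.96), ([0.414, -0.198, 0.013], 0.53)]
test_rack []
dolly_red [([0.448, -0.126, 0.024], 0.83)]
dolly_yellow [([0.482, -0.322, 0.022], 0.83)]
dolly_green [([0.457, -0.191, 0.024], 0.78)]
dolly_blue [([0.47, -0.258, 0.024], 0.73)]
tag_red [([0.4, -0.131, 0.011], 0.58)]
tag_yellow [([0.432, -0.325, 0.009], 0.7)]
tag_green [([0.416, -0.195, 0.011], 0.58), ([0.469, -0.257, 0.025], 0.46)]
tag_blue [([0.421, -0.261, 0.01], 0.61), ([0.414, -0.195, 0.013], 0.26)]
```

View pics/top0.png

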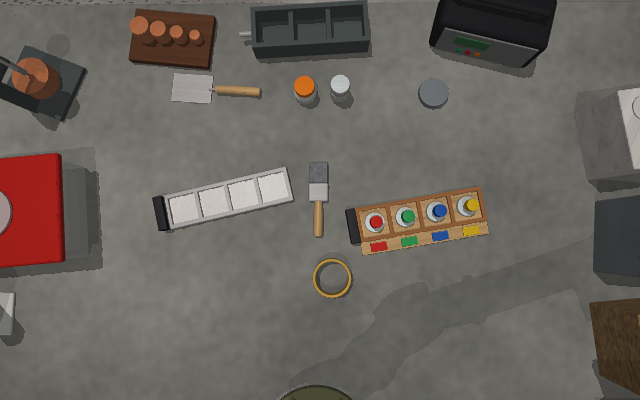

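View pics/side0.png

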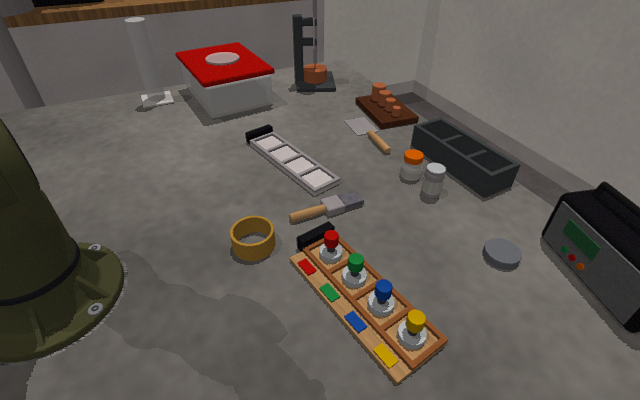

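```bash
cat > h.py <<'E'
import cv2, numpy as np
from scipy.spatial.transform import Rotation as R
from bench import ctrl
def rays(p):
    v,u=np.mgrid[:400,:640]
    d=np.stack([(u-p["cx"])/p["fx"],(v-p["cy"])/p["fy"],np.ones(u.shape)],-1)
    return d@R.from_rotvec(p["orientation"]).as_matrix().T
def world(p): return rays(p)*p["depth"][...,None]+p["position"]
def plane(p,z):
    r=rays(p); return p["position"]+r*((z-p["position"][2])/r[...,2])[...,None]
HUE={"red":(174,6),"yellow":(22,32),"green":(50,85),"blue":(100,125)}
def mask(p,c):
    h=cv2.cvtColor(p["frame"],cv2.COLOR_RGB2HSV); lo,hi=HUE[c]; H=h[...,0]
    m=((H>=lo)&(H<=hi)) if lo<hi else ((H>=lo)|(H<=hi))
    return m&(h[...,1]>130)&(h[...,2]>50)
E
python3 - <<'E'
from h import *
for n in ("top","side"):
    p=ctrl.get_image(n); W=world(p)
    roi=(W[...,0]>.36)&(W[...,0]<.56)&(W[...,1]>-.4)&(W[...,1]<-.07)
    for c in HUE:
        m=mask(p,c)&roi; hi=m&(W[...,2]>.053)&(W[...,2]<.07); lo=m&(W[...,2]<.022)
        print(n,c,hi.sum(),np.round(W[hi].mean(0),4),"mid",np.round((W[hi].max(0)+W[hi].min(0))[:2]/2,4),"tag",lo.sum(),np.round(np.median(W[lo],0),4))
    g=p["frame"].min(2); P=plane(p,.01)
    roi=(P[...,0]>.42)&(P[...,0]<.58)&(P[...,1]>.04)&(P[...,1]<.38)
    m=((g>170)&roi).astype(np.uint8); k,l,st,ce=cv2.connectedComponentsWithStats(m)
    for i in range(1,k):
        if st[i,4]>100: print("pocket",st[i],np.round(P[l==i].mean(0),4),np.round(np.median(W[l==i],0),4))
    r=ctrl.silhouettes("test_rack",p)
    if r:
        m=r[0]["region"]; q=P[m][:,:2].astype(np.float32); print("sil",m.sum(),cv2.minAreaRect(q))
E
```

```text
top red 119 [ 0.4492 -0.1197  0.0601] mid [ 0.4491 -0.1195] tag 137 [ 0.3989 -0.1287  0.0135]
top yellow 129 [ 0.4849 -0.3134  0.0596] mid [ 0.4848 -0.3141] tag 135 [ 0.4342 -0.3235  0.0127]
top green 117 [ 0.4609 -0.1838  0.0599] mid [ 0.4617 -0.184 ] tag 120 [ 0.4101 -0.194   0.013 ]
top blue 120 [ 0.4731 -0.2487  0.0598] mid [ 0.4725 -0.249 ] tag 125 [ 0.4212 -0.2589  0.0133]
pocket [258 172  34  32 697] [0.5236 0.0969 0.01  ] [0.5238 0.0973 0.0104]
pocket [228 178  33  33 690] [0.5079 0.1613 0.01  ] [0.5082 0.1617 0.0104]
pocket [199 186  30  31 650] [0.4928 0.2263 0.01  ] [0.4927 0.226  0.0104]
pocket [170 193  29  31 637] [0.4771 0.291  0.01  ] [0.4771 0.2907 0.0104]
sil 4725 ((0.4975361227989197, 0.20758554339408875), (0.07694724202156067, 0.2992536723613739), 13.422722816467285)
side red 165 [ 0.4483 -0.1243  0.0596] mid [ 0.4493 -0.1222] tag 170 [ 0.3985 -0.1318  0.0137]
side yellow 276 [ 0.4832 -0.3184  0.0598] mid [ 0.4845 -0.3174] tag 303 [ 0.4337 -0.3267  0.0137]
side green 179 [ 0.4601 -0.1894  0.0597] mid [ 0.4613 -0.1881] tag 186 [ 0.41   -0.1977  0.0138]
side blue 216 [ 0.4716 -0.2538  0.0599] mid [ 0.4724 -0.2522] tag 233 [ 0.4219 -0.2623  0.0137]
pocket [257 136  25  13 163] [0.4796 0.2948 0.01  ] [0.4786 0.2926 0.0112]
pocket [272 146  25  15 186] [0.4955 0.2291 0.01  ] [0.4946 0.2269 0.0108]
pocket [286 157  28  16 236] [0.5105 0.1649 0.01  ] [0.5095 0.1625 0.011 ]
pocket [303 169  29  18 281] [0.5264 0.1004 0.01  ] [0.5254 0.099  0.0109]
sil 2645 ((0.497422993183136, 0.21814759075641632), (0.09716887027025223, 0.341910183429718), 10.823715209960938)
```

{"api": "move_arm", "payload": {"increments": "16.7 18.5 -6 0 0 5.05 0;16.7 18.5 -6 0 0 5.05 0;16.7 18.5 -6 0 0 5.05 0;16.7 18.5 -6 0 0 5.05 0;16.7 18.5 -6 0 0 5.05 0;16.7 18.5 -6 0 0 5.05 0;16.7 18.5 -6 0 0 5.05 0;16.7 18.5 -6 0 0 5.05 0", "grip_force": 25}}

```text
time: 1.97
position: [0.3515, -0.4637, 0.1745]
tool_rot: [2.718, 1.575, -0.0]
ft_force: [0.4, -0.3, 0.4]
grip_width: 1.004
grip_force: 0.0
```

{"api": "move_arm", "payload": {"increments": "16.7 18.5 -6 0 0 5.05 0;16.7 18.5 -6 0 0 5.05 0;16.7 18.5 -6 0 0 5.05 0;16.7 18.5 -6 0 0 5.05 0;16.7 18.5 -6 0 0 5.05 0;16.7 18.5 -6 0 0 5.05 0;16.7 18.5 -6 0 0 5.05 0;16.7 18.5 -6 0 0 5.05 0"}}

```text
time: 2.63
position: [0.4852, -0.3158, 0.1265]
tool_rot: [2.007, 2.416, -0.0]
ft_force: [0.1, -0.6, -0.1]
grip_width: 0.999
grip_force: 0.0
```

```bash
cat > st.py <<'E'
from h import *
s=ctrl.get_state(); M=R.from_rotvec(s["tool_rot"]).as_matrix()
print(round(s["time"],2),"TCP mm",np.round(s["position"]*1000,1),"yaw",round(np.degrees(np.arctan2(M[1,1],M[0,1])),1),"z",np.round(M[:,2],3),"F",np.round(s["ft_force"],1),"gw",s["grip_width"]*87,"gf",s["grip_force"])
E
python3 st.py; python3 - <<'E'
from h import *
p=ctrl.get_image("wrist"); cv2.imwrite("pics/w1.png",p["frame"][:,:,::-1]); W=world(p)
for c in HUE:
    m=mask(p,c); hi=m&(W[...,2]>.053)&(W[...,2]<.068)
    if hi.sum()>50: print(c,hi.sum(),np.round(W[hi].mean(0),4),np.round((W[hi].max(0)+W[hi].min(0))/2,4),np.ptp(W[hi],axis=0))
E
```

```text
2.63 TCP mm [ 485.2 -315.8  126.5] yaw 10.6 z [ 0. -0. -1.] F [ 0.1 -0.6 -0.1] gw 86.90844370526507 gf 0.0
yellow 538 [ 0.4876 -0.3125  0.0602] [ 0.4878 -0.3135  0.0578] [0.02217613 0.02223816 0.00951337]
blue 608 [ 0.475  -0.2481  0.0606] [ 0.4751 -0.2484  0.0604] [0.02224951 0.02073256 0.00438098]
```

{"api": "move_arm", "payload": {"increments": "1 2 -16 0 0 0 0;0 0 -16 0 0 0 0;0 0 -16 0 0 0 0;0 0 -16 0 0 0 0;0 0 -16 0 0 0 0;0 0 -16 0 0 0 0;0 0 0 0 0 0 0;0 0 0 0 0 0 255"}}

```text
time: 3.35
position: [0.4848, -0.3144, 0.0301]
tool_rot: [-2.012, -2.411, 0.0]
ft_force: [-0.9, -0.7, 0.3]
grip_width: 0.974
grip_force: 0.0
```

{"api": "move_arm", "payload": {"increments": "0 0 0 0 0 0 255;0 0 0 0 0 0 255;0 0 0 0 0 0 255;0 0 0 0 0 0 255;0 0 0 0 0 0 255;0 0 0 0 0 0 255;0 0 0 0 0 0 255;0 0 0 0 0 0 255"}}

```text
time: 4.02
position: [0.4855, -0.3147, 0.0306]
tool_rot: [2.012, 2.412, 0.0]
ft_force: [0.2, -0.4, 0.6]
grip_width: 0.405
grip_force: 0.0
```

```bash
python3 st.py
```

```text
4.02 TCP mm [ 485.5 -314.7   30.6] yaw 10.3 z [ 0. -0. -1.] F [ 0.2 -0.4  0.6] gw 35.1976130995487 gf 0.0
```

{"api": "move_arm", "payload": {"increments": "0 0 0 0 0 0 255;0 0 0 0 0 0 255;0 0 0 0 0 0 255;0 0 0 0 0 0 255;0 0 5 0 0 0 255;0 0 10 0 0 0 255;0 0 10 0 0 0 255;0 0 10 0 0 0 255"}}

```text
time: 4.68
position: [0.4854, -0.3147, 0.0668]
tool_rot: [2.012, 2.412, -0.0]
ft_force: [0.7, 0.0, -1.1]
grip_width: 0.291
grip_force: 25.0
```

```bash
python3 st.py
```

```text
4.68 TCP mm [ 485.4 -314.7   66.8] yaw 10.3 z [ 0. -0. -1.] F [ 0.7  0.  -1.1] gw 25.296099250794548 gf 25.000185566022992
```

{"api": "move_arm", "payload": {"increments": "0 0 20 0 0 0 255;0 5 20 0 0 0 255;0 15 10 0 0 0 255;0 25 0 0 0 0 255;0 25 0 0 0 0 255;0 25 0 0 0 0 255;0 25 0 0 0 0 255;0 25 0 0 0 0 255"}}

```text
time: 5.35
position: [0.4855, -0.1686, 0.1168]
tool_rot: [2.012, 2.411, -0.0]
ft_force: [0.1, 0.0, -0.9]
grip_width: 0.289
grip_force: 25.0
```

{"api": "move_arm", "payload": {"increments": "-1 30 0 0 0 0.4 255;-1 30 0 0 0 0.4 255;-1 30 0 0 0 0.4 255;-1 30 0 0 0 0.4 255;-1 30 0 0 0 0.4 255;-1 30 0 0 0 0.4 255;-1 30 0 0 0 0.4 255;-1 30 0 0 0 0.4 255"}}

```text
time: 6.02
position: [0.4775, 0.0717, 0.1169]
tool_rot: [1.943, 2.466, 0.0]
ft_force: [-0.5, 0.1, -1.3]
grip_width: 0.29
grip_force: 25.0
```

{"api": "move_arm", "payload": {"increments": "0 30 0 0 0 0 255;0 30 0 0 0 0 255;0 30 0 0 0 0 255;0 30 0 0 0 0 255;0 30 0 0 0 0 255;0 30 0 0 0 0 255;0 20 0 0 0 0 255;0 10 0 0 0 0 255"}}

```text
time: 6.68
position: [0.4768, 0.2841, 0.1169]
tool_rot: [-1.939, -2.471, -0.004]
ft_force: [-0.1, 0.8, -0.9]
grip_width: 0.288
grip_force: 25.0
```

```bash
python3 st.py; python3 - <<'E'
from h import *
p=ctrl.get_image("wrist"); cv2.imwrite("pics/w2.png",p["frame"][:,:,::-1])
E
```

```text
6.68 TCP mm [476.8 284.1 116.9] yaw 13.7 z [ 0.001  0.002 -1.   ] F [-0.1  0.8 -0.9] gw 25.030900848395774 gf 25.00034272670746
```

View pics/w2.png

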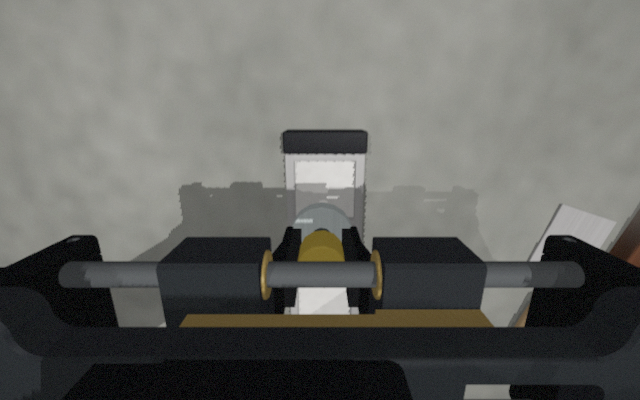

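{"api": "move_arm", "payload": {"increments": "1 8 -10 0 0 0 255;0 0 -17 0 0 0 255;0 0 -17 0 0 0 255;0 0 -16 0 0 0 255;0 0 -15 0 0 0 255;0 0 -7 0 0 0 255;0 0 -3 0 0 0 255;0 0 0 0 0 0 255"}}

```text
time: 7.4
position: [0.4789, 0.2867, 0.0311]
tool_rot: [1.945, 2.465, -0.002]
ft_force: [0.1, 1.0, -2.7]
grip_width: 0.288
grip_force: 25.0
```

```bash
python3 st.py
```

```text
7.4 TCP mm [478.9 286.7  31.1] yaw 13.4 z [-0.    -0.002 -1.   ] F [ 0.1  1.  -2.7] gw 25.057030754527524 gf 24.999384647235274
```

{"api": "move_arm", "payload": {"increments": "-1 2 2 0 0 0 255;0 2.5 0 0 0 0 255;0 0 -1 0 0 0 255;0 0 -1 0 0 0 255;0 0 0 0 0 0 255;0 0 0 0 0 0 100;0 0 0 0 0 0 100;0 0 0 0 0 0 100"}}

```text
time: 8.07
position: [0.4777, 0.293, 0.0308]
tool_rot: [1.944, 2.467, 0.001]
ft_force: [0.0, 0.6, -0.2]
grip_width: 0.436
grip_force: 0.0
```

{"api": "move_arm", "payload": {"increments": "0 0 0 0 0 0 100;0 0 0 0 0 0 100;0 0 0 0 0 0 100;0 0 5 0 0 0 100;0 0 10 0 0 0 100;0 0 20 0 0 0 100;0 0 30 0 0 0 100;0 0 30 0 0 0 100"}}

```text
time: 8.73
position: [0.4768, 0.2928, 0.1269]
tool_rot: [-1.943, -2.468, 0.001]
ft_force: [0.5, -0.1, 0.4]
grip_width: 0.608
grip_force: 0.0
```

```bash
python3 st.py; python3 - <<'E'
from h import *
p=ctrl.get_image("wrist"); cv2.imwrite("pics/w3.png",p["frame"][:,:,::-1])
E
```

```text
8.73 TCP mm [476.8 292.8 126.9] yaw 13.6 z [-0.001 -0.    -1.   ] F [ 0.5 -0.1  0.4] gw 52.88043797826622 gf 0.0
```

View pics/w3.png

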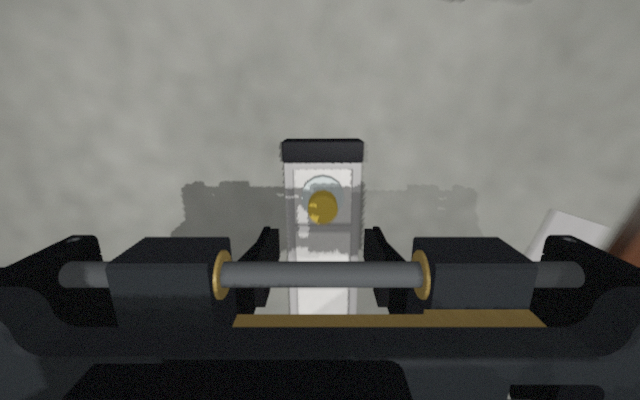

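{"api": "move_arm", "payload": {"increments": "0 -10 0 0 0 0 100;0 -25 0 0 0 0 100;0 -30 0 0 0 0 100;0 -30 0 0 0 0 100;0 -30 0 0 0 0 100;0 -30 0 0 0 0 100;0 -30 0 0 0 0 100;0 -30 0 0 0 0 100"}}

```text
time: 9.45
position: [0.4765, 0.0756, 0.1252]
tool_rot: [-1.945, -2.467, 0.002]
ft_force: [1.0, 0.8, 0.4]
grip_width: 0.608
grip_force: 0.0
```

{"api": "move_arm", "payload": {"increments": "-1 -30 0 0 0 -0.4 100;-1 -30 0 0 0 -0.4 100;-1 -30 0 0 0 -0.4 100;0 -30 0 0 0 -0.4 100;0 -30 0 0 0 -0.4 100;0 -30 0 0 0 -0.4 100;0 -30 0 0 0 -0.4 100;0 -30 0 0 0 -0.4 100"}}

```text
time: 10.12
position: [0.4732, -0.164, 0.1252]
tool_rot: [-2.013, -2.411, 0.001]
ft_force: [-0.0, 0.4, 0.9]
grip_width: 0.606
grip_force: 0.0
```

{"api": "move_arm", "payload": {"increments": "0 -30 0 0 0 0 100;0 -25 0 0 0 0 100;0 -20 0 0 0 0 100;0 -12 0 0 0 0 100;0 0 0 0 0 0 100;0 0 -10 0 0 0 100;0 0 -10 0 0 0 100;0 0 0 0 0 0 100"}}

```text
time: 10.78
position: [0.473, -0.2464, 0.1028]
tool_rot: [-2.006, -2.411, 0.0]
ft_force: [-0.8, 1.0, -0.7]
grip_width: 0.606
grip_force: 0.0
```

```bash
python3 st.py; python3 - <<'E'
from h import *
p=ctrl.get_image("wrist"); W=world(p)
for c in HUE:
    m=mask(p,c); hi=m&(W[...,2]>.053)&(W[...,2]<.068)
    if hi.sum()>50: print(c,hi.sum(),np.round(W[hi].mean(0),4))
E
```

```text
10.78 TCP mm [ 473.  -246.4  102.8] yaw 10.5 z [-0.004  0.003 -1.   ] F [-0.8  1.  -0.7] gw 52.70026923130259 gf 0.0
red 1357 [ 0.4506 -0.1214  0.0604]
green 190 [ 0.4593 -0.1911  0.0607]
blue 797 [ 0.4738 -0.2487  0.0603]
```

{"api": "move_arm", "payload": {"increments": "0.5 -2 -15 0 0 0 100;0 0 -18 0 0 0 100;0 0 -18 0 0 0 100;0 0 -14 0 0 0 100;0 0 -7 0 0 0 100;0 0 -1 0 0 0 100;0 0 0 0 0 0 255;0 0 0 0 0 0 255"}}

```text
time: 11.5
position: [0.4757, -0.2511, 0.0335]
tool_rot: [2.011, 2.412, 0.001]
ft_force: [0.2, -0.2, 0.9]
grip_width: 0.528
grip_force: 0.0
```

{"api": "move_arm", "payload": {"increments": "0 0 0 0 0 0 255;0 0 0 0 0 0 255;0 0 0 0 0 0 255;0 0 0 0 0 0 255;0 0 0 0 0 0 255;0 0 0 0 0 0 255;0 0 0 0 0 0 255;0 0 0 0 0 0 255"}}

```text
time: 12.17
position: [0.4752, -0.2514, 0.0331]
tool_rot: [2.012, 2.412, -0.0]
ft_force: [-1.4, 0.5, 6.4]
grip_width: 0.29
grip_force: 25.0
```

```bash
python3 st.py
```

```text
12.17 TCP mm [ 475.2 -251.4   33.1] yaw 10.3 z [ 0.    -0.001 -1.   ] F [-1.4  0.5  6.4] gw 25.252450268332442 gf 24.994498849846423
```

{"api": "move_arm", "payload": {"increments": "0 0 10 0 0 0 255;0 0 25 0 0 0 255;0 0 30 0 0 0 255;0 15 20 0 0 0 255;0 25 0 0 0 0 255;0 25 0 0 0 0 255;0 25 0 0 0 0 255;0 25 0 0 0 0 255"}}

```text
time: 12.83
position: [0.4745, -0.1348, 0.1177]
tool_rot: [-2.013, -2.412, 0.0]
ft_force: [1.3, 0.1, -2.3]
grip_width: 0.293
grip_force: 25.0
```

{"api": "move_arm", "payload": {"increments": "2 30 0 0 0 0.4 255;2 30 0 0 0 0.4 255;2 30 0 0 0 0.4 255;2 30 0 0 0 0.4 255;2 30 0 0 0 0.4 255;2 30 0 0 0 0.4 255;2 30 0 0 0 0.4 255;2 30 0 0 0 0.4 255"}}

```text
time: 13.5
position: [0.4904, 0.1053, 0.1177]
tool_rot: [1.944, 2.468, -0.001]
ft_force: [1.4, -0.8, -1.5]
grip_width: 0.288
grip_force: 25.0
```

{"api": "move_arm", "payload": {"increments": "1 30 0 0 0 0 255;1 30 0 0 0 0 255;0 25 0 0 0 0 255;0 20 0 0 0 0 255;0 12 0 0 0 0 255;0 5 0 0 0 0 255;0 0 0 0 0 0 255;0 0 0 0 0 0 255"}}

```text
time: 14.17
position: [0.4928, 0.225, 0.1174]
tool_rot: [1.944, 2.467, -0.002]
ft_force: [0.2, -0.7, -1.0]
grip_width: 0.289
grip_force: 25.0
```

```bash
python3 st.py
```

```text
14.17 TCP mm [492.8 225.  117.4] yaw 13.5 z [-0.001 -0.001 -1.   ] F [ 0.2 -0.7 -1. ] gw 25.169841731209637 gf 24.99987741932273
```

{"api": "move_arm", "payload": {"increments": "0 0.5 -10 0 0 0 255;0 0 -18 0 0 0 255;0 0 -18 0 0 0 255;0 0 -17 0 0 0 255;0 0 -12 0 0 0 255;0 0 -6 0 0 0 255;0 0 -2 0 0 0 255;0 0 -1 0 0 0 255"}}

```text
time: 14.83
position: [0.493, 0.2259, 0.0335]
tool_rot: [1.945, 2.467, -0.001]
ft_force: [0.2, 1.1, -1.8]
grip_width: 0.294
grip_force: 25.0
```

```bash
python3 st.py
```

```text
14.83 TCP mm [493.  225.9  33.5] yaw 13.5 z [-0. -0. -1.] F [ 0.2  1.1 -1.8] gw 25.605150272356926 gf 25.000859652645886
```

{"api": "move_arm", "payload": {"increments": "0 0 -0.5 0 0 0 255;0 0 0 0 0 0 100;0 0 0 0 0 0 100;0 0 0 0 0 0 100;0 0 0 0 0 0 100;0 0 0 0 0 0 100;0 0 0 0 0 0 100;0 0 10 0 0 0 100"}}

```text
time: 15.5
position: [0.4916, 0.2256, 0.0419]
tool_rot: [-1.943, -2.466, 0.004]
ft_force: [0.5, -0.1, 0.2]
grip_width: 0.596
grip_force: 0.0
```

{"api": "move_arm", "payload": {"increments": "0 0 20 0 0 0 100;0 0 30 0 0 0 100;0 0 30 0 0 0 100;0 -15 0 0 0 0 100;0 -25 0 0 0 0 100;0 -30 0 0 0 0 100;0 -30 0 0 0 0 100;0 -30 0 0 0 0 100"}}

```text
time: 16.17
position: [0.4929, 0.0954, 0.124]
tool_rot: [1.942, 2.468, 0.001]
ft_force: [0.1, 0.5, 0.8]
grip_width: 0.607
grip_force: 0.0
```

{"api": "move_arm", "payload": {"increments": "-4 -30 0 0 0 -0.4 100;-4 -30 0 0 0 -0.4 100;-4 -30 0 0 0 -0.4 100;-4 -30 0 0 0 -0.4 100;-4 -30 0 0 0 -0.4 100;-4 -30 0 0 0 -0.4 100;-4 -30 0 0 0 -0.4 100;-4 -30 0 0 0 -0.4 100"}}

```text
time: 16.83
position: [0.4608, -0.1449, 0.1241]
tool_rot: [2.012, 2.411, 0.0]
ft_force: [0.1, -0.4, 0.1]
grip_width: 0.608
grip_force: 0.0
```

{"api": "move_arm", "payload": {"increments": "0 -20 0 0 0 0 100;0 -14 0 0 0 0 100;0 -8 0 0 0 0 100;0 0 0 0 0 0 100;0 0 -10 0 0 0 100;0 0 -10 0 0 0 100;0 0 0 0 0 0 100;0 0 0 0 0 0 100"}}

```text
time: 17.5
position: [0.4602, -0.184, 0.1018]
tool_rot: [-2.008, -2.413, 0.0]
ft_force: [0.3, 0.1, 0.4]
grip_width: 0.607
grip_force: 0.0
```

```bash
python3 st.py; python3 - <<'E'
from h import *
p=ctrl.get_image("wrist"); W=world(p)
for c in HUE:
    m=mask(p,c); hi=m&(W[...,2]>.053)&(W[...,2]<.068)
    if hi.sum()>50: print(c,hi.sum(),np.round(W[hi].mean(0),4))
p=ctrl.get_image("top"); cv2.imwrite("pics/t2.png",p["frame"][100:300,100:520,::-1])
E
```

```text
17.5 TCP mm [ 460.2 -184.   101.8] yaw 10.5 z [-0.002  0.001 -1.   ] F [0.3 0.1 0.4] gw 52.784371163470425 gf 0.0
red 959 [ 0.4504 -0.1204  0.0606]
green 793 [ 0.4619 -0.1837  0.0602]
```

View pics/t2.png

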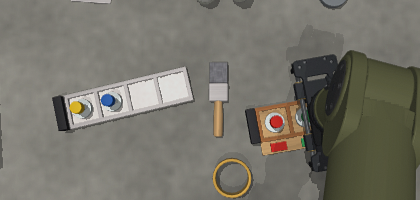

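{"api": "move_arm", "payload": {"increments": "1 0 -15 0 0 0 100;0 0 -18 0 0 0 100;0 0 -18 0 0 0 100;0 0 -13 0 0 0 100;0 0 -6 0 0 0 100;0 0 -1 0 0 0 100;0 0 0 0 0 0 255;0 0 0 0 0 0 255"}}

```text
time: 18.27
position: [0.4627, -0.1858, 0.033]
tool_rot: [2.011, 2.411, 0.001]
ft_force: [0.2, 0.7, -0.2]
grip_width: 0.527
grip_force: 0.0
```

{"api": "move_arm", "payload": {"increments": "0 0 0 0 0 0 255;0 0 0 0 0 0 255;0 0 0 0 0 0 255;0 0 0 0 0 0 255;0 0 0 0 0 0 255;0 0 0 0 0 0 255;0 0 0 0 0 0 255;0 0 0 0 0 0 255"}}

```text
time: 18.93
position: [0.4625, -0.1859, 0.0326]
tool_rot: [2.012, 2.412, 0.0]
ft_force: [0.3, 0.2, 5.0]
grip_width: 0.288
grip_force: 25.0
```

```bash
python3 st.py
```

```text
18.93 TCP mm [ 462.5 -185.9   32.6] yaw 10.3 z [ 0.001 -0.001 -1.   ] F [0.3 0.2 5. ] gw 25.088829805887453 gf 24.99695692677051
```

{"api": "move_arm", "payload": {"increments": "0 0 10 0 0 0 255;0 0 25 0 0 0 255;0 0 30 0 0 0 255;0 15 20 0 0 0 255;0 25 0 0 0 0 255;0 25 0 0 0 0 255;0 25 0 0 0 0 255;0 25 0 0 0 0 255"}}

```text
time: 19.6
position: [0.4611, -0.0695, 0.1171]
tool_rot: [-2.013, -2.411, 0.001]
ft_force: [1.3, 0.3, -0.6]
grip_width: 0.288
grip_force: 25.0
```

{"api": "move_arm", "payload": {"increments": "5 25 0 0 0 0.4 255;5 25 0 0 0 0.4 255;5 25 0 0 0 0.4 255;5 25 0 0 0 0.4 255;5 25 0 0 0 0.4 255;5 25 0 0 0 0.4 255;5 25 0 0 0 0.4 255;5 25 0 0 0 0.4 255"}}

```text
time: 20.27
position: [0.5013, 0.1302, 0.117]
tool_rot: [-1.944, -2.467, 0.002]
ft_force: [0.2, 0.1, -1.9]
grip_width: 0.289
grip_force: 25.0
```

{"api": "move_arm", "payload": {"increments": "3 15 0 0 0 0 255;3 10 0 0 0 0 255;0 7 0 0 0 0 255;0 0 0 0 0 0 255;0 0 0 0 0 0 255;0 0 -10 0 0 0 255;0 0 -15 0 0 0 255;0 0 0 0 0 0 255"}}

```text
time: 20.93
position: [0.5059, 0.1591, 0.0891]
tool_rot: [-1.945, -2.464, 0.007]
ft_force: [-0.7, -0.5, -1.4]
grip_width: 0.292
grip_force: 25.0
```

```bash
python3 st.py
```

```text
20.93 TCP mm [505.9 159.1  89.1] yaw 13.4 z [-0.005 -0.002 -1.   ] F [-0.7 -0.5 -1.4] gw 25.383341335492705 gf 24.999732258729637
```

{"api": "move_arm", "payload": {"increments": "0.5 1 -12 0 0 0 255;0 0 -16 0 0 0 255;0 0 -14 0 0 0 255;0 0 -8 0 0 0 255;0 0 -4 0 0 0 255;0 0 -2 0 0 0 255;0 0 0 0 0 0 255;0 0 0 0 0 0 255"}}

```text
time: 21.6
position: [0.5089, 0.1626, 0.0366]
tool_rot: [1.944, 2.467, 0.001]
ft_force: [-0.1, -0.1, -0.5]
grip_width: 0.29
grip_force: 25.0
```

```bash
python3 st.py
```

```text
21.6 TCP mm [508.9 162.6  36.6] yaw 13.5 z [ 0.001  0.    -1.   ] F [-0.1 -0.1 -0.5] gw 25.203166280292017 gf 24.999686130322516
```

{"api": "move_arm", "payload": {"increments": "0 0 -2 0 0 0 255;0 0 -1.7 0 0 0 255;0 0 0 0 0 0 255;0 0 0 0 0 0 255;0 0 0 0 0 0 100;0 0 0 0 0 0 100;0 0 0 0 0 0 100;0 0 0 0 0 0 100"}}

```text
time: 22.27
position: [0.5084, 0.1623, 0.0324]
tool_rot: [1.944, 2.467, -0.0]
ft_force: [0.2, 1.0, 0.3]
grip_width: 0.507
grip_force: 0.0
```

{"api": "move_arm", "payload": {"increments": "0 0 0 0 0 0 100;0 0 0 0 0 0 100;0 0 10 0 0 0 100;0 0 20 0 0 0 100;0 0 30 0 0 0 100;0 0 30 0 0 0 100;0 -15 0 0 0 0 100;0 -20 0 0 0 0 100"}}

```text
time: 22.93
position: [0.5098, 0.1298, 0.1256]
tool_rot: [1.937, 2.469, 0.007]
ft_force: [-0.2, 0.5, -1.2]
grip_width: 0.608
grip_force: 0.0
```

{"api": "move_arm", "payload": {"increments": "-7 -25 0 0 0 -0.4 100;-7 -25 0 0 0 -0.4 100;-7 -25 0 0 0 -0.4 100;-7 -25 0 0 0 -0.4 100;-7 -25 0 0 0 -0.4 100;-7 -25 0 0 0 -0.4 100;-7 -25 0 0 0 -0.4 100;-7 -25 0 0 0 -0.4 100"}}

```text
time: 23.6
position: [0.4522, -0.0737, 0.1233]
tool_rot: [2.012, 2.411, 0.0]
ft_force: [-0.2, -0.8, -0.9]
grip_width: 0.607
grip_force: 0.0
```

{"api": "move_arm", "payload": {"increments": "-3 -20 0 0 0 0 100;0 -15 0 0 0 0 100;0 -8 0 0 0 0 100;0 -5 0 0 0 0 100;0 0 -10 0 0 0 100;0 0 -10 0 0 0 100;0 0 0 0 0 0 100;0 0 0 0 0 0 100"}}

```text
time: 24.27
position: [0.4487, -0.1191, 0.1012]
tool_rot: [-2.008, -2.412, 0.0]
ft_force: [-0.4, -0.4, -0.2]
grip_width: 0.611
grip_force: 0.0
```

```bash
python3 st.py; python3 - <<'E'
from h import *
p=ctrl.get_image("wrist"); W=world(p)
for c in HUE:
    m=mask(p,c); hi=m&(W[...,2]>.053)&(W[...,2]<.068)
    if hi.sum()>50: print(c,hi.sum(),np.round(W[hi].mean(0),4))
E
```

```text
24.27 TCP mm [ 448.7 -119.1  101.2] yaw 10.4 z [-0.002  0.001 -1.   ] F [-0.4 -0.4 -0.2] gw 53.15331037690857 gf 0.0
red 848 [ 0.4503 -0.1192  0.0602]
```

{"api": "move_arm", "payload": {"increments": "0 1 -15 0 0 0 100;0 0 -18 0 0 0 100;0 0 -18 0 0 0 100;0 0 -13 0 0 0 100;0 0 -6 0 0 0 100;0 0 -1 0 0 0 100;0 0 0 0 0 0 255;0 0 0 0 0 0 255"}}

```text
time: 24.98
position: [0.4503, -0.1197, 0.0323]
tool_rot: [2.011, 2.411, 0.001]
ft_force: [-0.1, -0.7, 0.6]
grip_width: 0.528
grip_force: 0.0
```

{"api": "move_arm", "payload": {"increments": "0 0 0 0 0 0 255;0 0 0 0 0 0 255;0 0 0 0 0 0 255;0 0 0 0 0 0 255;0 0 0 0 0 0 255;0 0 0 0 0 0 255;0 0 0 0 0 0 255;0 0 0 0 0 0 255"}}

```text
time: 25.65
position: [0.4501, -0.1198, 0.0319]
tool_rot: [2.012, 2.411, 0.001]
ft_force: [0.7, 0.9, 5.5]
grip_width: 0.288
grip_force: 25.0
```

```bash
python3 st.py
```

```text
25.65 TCP mm [ 450.1 -119.8   31.9] yaw 10.3 z [ 0.001 -0.    -1.   ] F [0.7 0.9 5.5] gw 25.05946218316703 gf 24.997537415474653
```

{"api": "move_arm", "payload": {"increments": "0 0 10 0 0 0 255;0 0 25 0 0 0 255;0 0 30 0 0 0 255;0 15 20 0 0 0 255;5 15 0 0 0 0 255;5 15 0 0 0 0 255;5 15 0 0 0 0 255;5 15 0 0 0 0 255"}}

```text
time: 26.32
position: [0.4687, -0.044, 0.1165]
tool_rot: [-2.012, -2.412, 0.001]
ft_force: [0.5, -0.8, -0.9]
grip_width: 0.287
grip_force: 25.0
```

{"api": "move_arm", "payload": {"increments": "6 16 0 0 0 0.4 255;6 16 0 0 0 0.4 255;6 16 0 0 0 0.4 255;6 16 0 0 0 0.4 255;6 16 0 0 0 0.4 255;6 16 0 0 0 0.4 255;6 16 0 0 0 0.4 255;6 16 0 0 0 0.4 255"}}

```text
time: 26.98
position: [0.5167, 0.0839, 0.1161]
tool_rot: [-1.943, -2.467, 0.002]
ft_force: [-0.0, 0.1, -1.8]
grip_width: 0.291
grip_force: 25.0
```

{"api": "move_arm", "payload": {"increments": "4 9 0 0 0 0 255;2 6 0 0 0 0 255;0 0 0 0 0 0 255;0 0 -10 0 0 0 255;0 0 -20 0 0 0 255;0 0 -15 0 0 0 255;0 0 0 0 0 0 255;0 0 0 0 0 0 255"}}

```text
time: 27.65
position: [0.5223, 0.0971, 0.0703]
tool_rot: [-1.945, -2.465, 0.003]
ft_force: [0.4, -0.2, -1.2]
grip_width: 0.287
grip_force: 25.0
```

```bash
python3 st.py
```

```text
27.65 TCP mm [522.3  97.1  70.3] yaw 13.5 z [-0.003 -0.001 -1.   ] F [ 0.4 -0.2 -1.2] gw 24.957860628788907 gf 24.999750168062747
```

{"api": "move_arm", "payload": {"increments": "0.5 0 -10 0 0 0 255;0 0 -12 0 0 0 255;0 0 -8 0 0 0 255;0 0 -5 0 0 0 255;0 0 -2 0 0 0 255;0 0 0 0 0 0 255;0 0 0 0 0 0 255;0 0 0 0 0 0 255"}}

```text
time: 28.32
position: [0.5243, 0.0985, 0.0348]
tool_rot: [1.944, 2.467, 0.001]
ft_force: [0.0, 1.3, -0.7]
grip_width: 0.293
grip_force: 25.0
```

```bash
python3 st.py
```

```text
28.32 TCP mm [524.3  98.5  34.8] yaw 13.5 z [ 0.001  0.    -1.   ] F [ 0.   1.3 -0.7] gw 25.494291867493494 gf 24.99975639861077
```

Lower the last 2.5 mm, release, rise and clear the view.

{"api": "move_arm", "payload": {"increments": "0 0 -1.5 0 0 0 255;0 0 -1 0 0 0 255;0 0 0 0 0 0 255;0 0 0 0 0 0 255;0 0 0 0 0 0 100;0 0 0 0 0 0 100;0 0 0 0 0 0 100;0 0 0 0 0 0 100"}}

```text
time: 28.98
position: [0.5241, 0.0983, 0.032]
tool_rot: [1.944, 2.467, 0.0]
ft_force: [-0.1, -0.9, -0.0]
grip_width: 0.51
grip_force: 0.0
```

{"api": "move_arm", "payload": {"increments": "0 0 0 0 0 0 100;0 0 0 0 0 0 100;0 0 10 0 0 0 100;0 0 20 0 0 0 100;0 0 30 0 0 0 100;0 0 30 0 0 0 100;0 0 30 0 0 0 100;0 -20 10 0 0 0 100"}}

```text
time: 29.65
position: [0.5259, 0.0838, 0.1675]
tool_rot: [1.933, 2.471, 0.011]
ft_force: [1.4, 0.4, 0.9]
grip_width: 0.611
grip_force: 0.0
```

{"api": "move_arm", "payload": {"increments": "0 -30 0 0 0 0 100;0 -30 0 0 0 0 100;0 -30 0 0 0 0 100;0 -30 0 0 0 0 100;0 -30 0 0 0 0 100;0 -30 0 0 0 0 100;0 -30 0 0 0 0 100;0 -15 0 0 0 0 100"}}

```text
time: 30.32
position: [0.5235, -0.1512, 0.1626]
tool_rot: [1.949, 2.462, -0.002]
ft_force: [-0.1, -0.2, 0.5]
grip_width: 0.607
grip_force: 0.0
```

```bash
python3 st.py; python3 - <<'E'
from h import *
p=ctrl.get_image("top"); W=world(p)
cv2.imwrite("pics/t3.png",cv2.resize(p["frame"][140:260,120:320,::-1],None,fx=4,fy=4))
for c in HUE:
    hi=mask(p,c)&(W[...,2]>.04)&(W[...,1]>.05)&(W[...,1]<.36)&(W[...,0]<.6)
    print(c,hi.sum(),np.round(W[hi].mean(0),4),W[hi][:,2].max().round(4))
E
```

```text
30.32 TCP mm [ 523.5 -151.2  162.6] yaw 13.3 z [ 0.    -0.002 -1.   ] F [-0.1 -0.2  0.5] gw 52.831985948054204 gf 0.0
red 122 [0.5215 0.0969 0.0592] 0.0647
yellow 139 [0.4752 0.2899 0.0582] 0.0644
green 122 [0.5061 0.1614 0.0595] 0.0647
blue 130 [0.4908 0.2258 0.0588] 0.0639
```

View pics/t3.png

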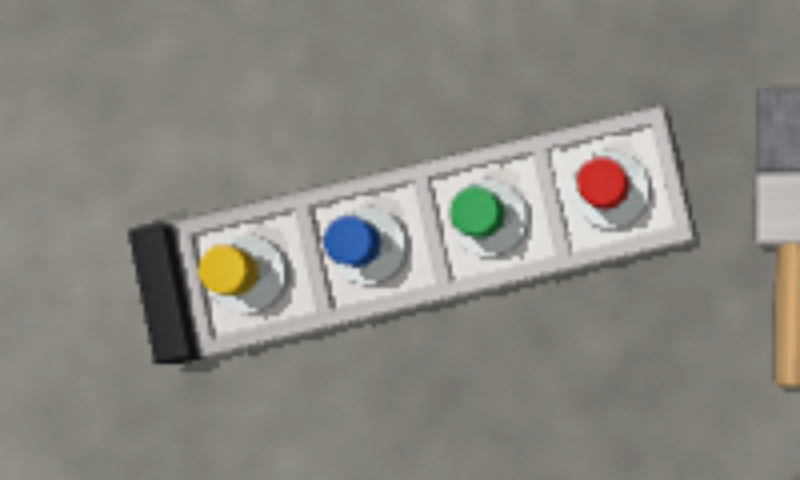

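All four dollies stand flat, one to a pocket. From the block they read yellow (228,270), blue (350,240), green (477,210) and red (602,182), with the cap tops at about 60 mm.

```bash
python3 -c "
from bench import ctrl
print(ctrl.close_job())"
```

```text
the job is handed in; nothing more can be done
None
```

All four dollies are upright in the test rack in reverse order (yellow, blue, green, red from the block), the gripper is clear, and the job was handed in at about 30 s.

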